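# Load the vacuum hold-down board and lock in its filter cap

## Robot

A 7-joint arm with a two-finger parallel gripper is mounted at the origin on the work surface. World frame = base frame: x ahead of the robot, y to its left, z up, the work surface at z = 0. Lengths are in mm, angles in rad, forces in N, time in s.
With the tool pointing down it reaches from about 400 to 925 mm from the base axis. Payload 4.1 kg.
Tool frame: the origin (TCP) lies at the very end of the fingers, on their centre line; the grasp point (between the pads) lies 19 mm behind it; z points along the fingers, y is the line along which they close (so a half turn about z gives the same grasp; the last joint's range is limited). The gripper opens to 85 mm and grips with 20 to 120 N. Pads are 22 mm wide; open, the fingers measure 114 mm over their backs; the gripper's body (76 mm by 85 mm) begins 54 mm behind the grasp point. The pads swing forward as they close: fully open they stand 13 mm farther back than shut.
Start: joints at [1.154, 0.398, 0.045, 1.537, -0.019, 1.207, -0.051], TCP at [203.148, -617.474, 231.347] pointing down, gripper open.
Joint ranges: [-2.82, 2.82], [-0.49, 2.23], [-1.37, 1.46], [0, 2.46], [-1.36, 4.5], [0.23, 2], [-2.94, 2.94]. Speed limits (rad/s): [2.57, 2.57, 3.14, 3.14, 3.14, 3.14, 3.14].

## Interface

Orientations are given as a unit quaternion [x, y, z, w].
In Python, from rig import arm gives the robot as it stands.
- The arm moves only by the tool nudge_tcp, called after "Call:" as a command line: name --argument value ..., lists and objects as JSON in quotes. Schema: {"type":"object","properties":{"ticks":{"type":"array","items":{"type":"array","prefixItems":[{"type":"array","items":{"type":"number"},"minItems":3,"maxItems":3},{"type":"array","items":{"type":"number"},"minItems":3,"maxItems":3},{"type":"number"}],"minItems":3,"maxItems":3},"minItems":1,"maxItems":20},"force":{"type":"number"},"only":{"type":"string"},"quiet":{"type":"boolean"},"lines":{"type":"string"}},"required":["ticks"],"additionalProperties":false}. ticks is a list of rows, 1 to 20 of them, each written [[dx, dy, dz], [rx, ry, rz], opening]: dx, dy, dz in parts of the range, where 1.0 means 0.8 m, then a rotation vector rx, ry, rz in a scale on which 1.0 is 90 degrees, then the finger opening in mm; each row is the pose to reach, as a shift and turn from the pose commanded when the call began, along the tool's axes at that moment; what a row does not reach only later rows make up. A row lasts 1/8 s, in which the tool goes at most 62.5 mm and 0.188 rad, less where a joint would pass 70% of its speed; a pose out of reach is approached as far as the arm can. The fingers move at their own pace and stop on an object; force is the grip in N (left out, the last holds). Time passes only in rows, so rows that do not move let the fingers close. The tool returns the time, the measured TCP pose, the force, the opening and the grip force at its end. only (a regular expression) keeps the lines of the reply that match it, lines (a string "A,B") keeps lines A to B, and quiet returns only ok. No shift or turn number may pass 1 either way. Input that does not fit is refused with a message, and nothing moves.
- arm.get_obs(): the state, without advancing time (a new reading comes with each control period).
- arm.read_camera(name): name is "scene" or "top" or "wrist"; returns a dict with "image" (480x640x3 uint8, red, green, blue), "K" (3x3 intrinsics, pixels), "D" ([k1, k2, p1, p2, k3] as OpenCV has them; the pictures are not rectified), "extrinsics" (4x4, takes a point from camera to world coordinates); the wrist camera has in their place "hand_eye" (4x4, takes a point from camera to tool coordinates, whose origin is the TCP and whose axes are the flange's). Camera axes: x right, y up, looking along -z (the intrinsics and any distortion apply to the point x, -y, -z); pixel columns grow to the right and rows downward; lengths in mm; the calibration is good to about 2 mm. A picture is of the moment at which its call begins: read the wrist's pose just before it. There is no depth.
- arm.sign_off(): hands the job in; it is judged then, once.
The state is a dict: "clock": time; "joint_positions": joint angles; "dq": joint speeds; "joint_torque": joint torques, N m; "position": TCP position; "tool_rot": TCP orientation; "contact_force": force on the tool from outside, world axes, zero at the start; "moment": the same for the moment, N m; "width": finger opening in mm; "grip_force": force on a finger pad.
Only numpy, scipy, OpenCV 4.12 (cv2) and the standard library are available. Lean on these libraries where they do the work, as an engineer would, in place of code of your own. Each camera call takes 0.05 s, during which the arm holds its last target. There are 200 camera calls.

## Task

Set the end-block blanks that lie on the vacuum board in an even, square row on the black suction pads: one blank centred lengthwise along each pad, its end pushed up against the fence, starting at the pad nearest the brass hose stub and leaving no pad empty in between. Fit the loose filter cap in the filter housing's bayonet mouth: lugs in through the slots, push down against the spring, turn clockwise a bare quarter turn, and let it spring up home in its notch. Once the row and the cap are right, and only then, throw the valve lever fully over, away from the side to which it leans; leave the glue bottle, the mug and the plane where they are.

Things in the scene. Friction and masses are not known exactly. Their poses are not given: they have to be found in the camera images.
- board: vacuum hold-down board, fixed plywood slab 300 (x) x 410 (y) x 18 mm thick. Origin: centre of its underside on the bench; +x points to the fence, an aluminium strip 8 mm high above the board and 390 mm long, whose face towards the blanks is at x = +125 mm; brass hose stub on the -y edge. A blank whose end is against the fence has its centre at x = +92 mm
- pad0 (a point): centre, on the board's top, of suction pad 0 (flush black rubber rectangle 66 x 34 mm, long along the board's x, its far end at the fence); pads are 62 mm apart along the board's y, pad0 is the one nearest the hose stub
- pad1 (a point): centre, on the board's top, of suction pad 1 (flush black rubber rectangle 66 x 34 mm, long along the board's x, its far end at the fence); pads are 62 mm apart along the board's y
- pad2 (a point): centre, on the board's top, of suction pad 2 (flush black rubber rectangle 66 x 34 mm, long along the board's x, its far end at the fence); pads are 62 mm apart along the board's y
- pad3 (a point): centre, on the board's top, of suction pad 3 (flush black rubber rectangle 66 x 34 mm, long along the board's x, its far end at the fence); pads are 62 mm apart along the board's y
- pad4 (a point): centre, on the board's top, of suction pad 4 (flush black rubber rectangle 66 x 34 mm, long along the board's x, its far end at the fence); pads are 62 mm apart along the board's y
- blank0: maple end-block blank, 66 long (x) x 32 wide (y) x 30 high mm, about 50 g, plain block lying on the board; may be absent. Origin: centre of its underside; turned half round it is the same
- blank1: maple end-block blank, 66 long (x) x 32 wide (y) x 30 high mm, about 50 g, plain block lying on the board; may be absent. Origin: centre of its underside; turned half round it is the same
- blank2: maple end-block blank, 66 long (x) x 32 wide (y) x 30 high mm, about 50 g, plain block lying on the board; may be absent. Origin: centre of its underside; turned half round it is the same
- blank3: maple end-block blank, 66 long (x) x 32 wide (y) x 30 high mm, about 50 g, plain block lying on the board; may be absent. Origin: centre of its underside; turned half round it is the same
- blank4: maple end-block blank, 66 long (x) x 32 wide (y) x 30 high mm, about 50 g, plain block lying on the board; may be absent. Origin: centre of its underside; turned half round it is the same
- housing: fixed filter housing, upright aluminium cylinder 90 mm across, 60 mm high, on a 100 mm square foot, 49 mm round mouth on top. Origin: centre of its underside on the bench; brass hose tail at +x. The locked cap's wing lies along its x axis (6 degrees of play either way), where a stop ends the turn and the cap, let go, springs up 5 mm into a notch
- slot (a point): one of the mouth's two facing entry slots (17 mm wide, out to radius 36 mm): point on the rim 30 mm from the axis, 80 degrees counter-clockwise (from above) of the housing's +x. The cap goes in with its lugs (cap x axis) along the slots, is pushed down, then turned 80 degrees clockwise
- mouth (a point): centre of the mouth, 60 mm above the bench; a spring plate 9 mm below pushes up with 5 N at first touch, 10 N with the cap fully down. Cap origin above the bench: 51 mm resting on the plate in the slots; below 42 needed to turn (40 is good); 37 fully down (disc on rim); 42 if let go short of the notch; 47 locked
- cap: loose filter cap, 150 g, stands upright, half a turn round it is the same. Origin: centre of the stem's underside. Grey stem 44 mm across, to 23 mm high, with a lug at its foot on +x and -x (64 over both, 12 wide, 7 high); black disc 72 across, 23 to 33 high; wing grip along x, 60 long x 14 thick, 33 to 63 high. Fingertips can press on the disc beside the wing
- valve_base: fixed base of the valve lever, 70 (x) x 50 (y) x 25 mm high. Origin: centre of its underside; the lever leans to its -x and is thrown to its +x. Hinge 22 mm above the bench over the origin, along y
- valve_tip (a point): centre of the black ball (26 mm across) on the end of the valve lever, 70 mm from the hinge, on a 10 mm rod
- valve (a joint): valve lever angle: 0 leaning 0.5 rad to -x (off), 1.0 leaning 0.5 rad to +x (on); stays where it is left, moves with about 1 N at the ball
- glue: yellow glue bottle, 60 mm across, 150 high, bystander; origin: centre of its underside
- mug: white mug, 80 mm across, 90 high, bystander; origin: centre of its underside
- plane: small block plane, 150 x 45 x 65 mm, bystander; origin: centre of its underside

How it is judged (in metres and radians):
On the way, in this order (a step that is already met when the one before it is completed fails the run):
1. all blanks are in the row and the cap is locked in its notch, in either order, both let go (x of blank0 in the frame of board between 0.087 and 0.0945 m and z of blank0 in the frame of board between 0.015 and 0.022 m and angle between the x axis of each of blank0, blank1, blank2, blank3, blank4 and the x axis of board, either way round below 0.1 rad and angle between each of blank0, blank1, blank2, blank3, blank4's own z axis and vertical below 0.08 rad and linear speed of each of blank0, blank1, blank2, blank3, blank4, cap below 0.02 m/s and contact force between each of blank0, blank1, blank2, blank3, blank4, cap and the fingers below 0.3 N and (horizontal distance between blank0 and pad0 below 0.008 m or (horizontal distance between blank0 and pad1 below 0.008 m and horizontal distance between any of blank1, blank2, blank3, blank4 and pad0 below 0.008 m) or (horizontal distance between blank0 and pad2 below 0.008 m and horizontal distance between any of blank1, blank2, blank3, blank4 and pad1 below 0.008 m) or (horizontal distance between blank0 and pad3 below 0.008 m and horizontal distance between any of blank1, blank2, blank3, blank4 and pad2 below 0.008 m) or (horizontal distance between blank0 and pad4 below 0.008 m and horizontal distance between any of blank1, blank2, blank3, blank4 and pad3 below 0.008 m)) and x of blank1 in the frame of board between 0.087 and 0.0945 m and z of blank1 in the frame of board between 0.015 and 0.022 m and (horizontal distance between blank1 and pad0 below 0.008 m or (horizontal distance between blank1 and pad1 below 0.008 m and horizontal distance between any of blank0, blank2, blank3, blank4 and pad0 below 0.008 m) or (horizontal distance between blank1 and pad2 below 0.008 m and horizontal distance between any of blank0, blank2, blank3, blank4 and pad1 below 0.008 m) or (horizontal distance between blank1 and pad3 below 0.008 m and horizontal distance between any of blank0, blank2, blank3, blank4 and pad2 below 0.008 m) or (horizontal distance between blank1 and pad4 below 0.008 m and horizontal distance between any of blank0, blank2, blank3, blank4 and pad3 below 0.008 m)) and x of blank2 in the frame of board between 0.087 and 0.0945 m and z of blank2 in the frame of board between 0.015 and 0.022 m and (horizontal distance between blank2 and pad0 below 0.008 m or (horizontal distance between blank2 and pad1 below 0.008 m and horizontal distance between any of blank0, blank1, blank3, blank4 and pad0 below 0.008 m) or (horizontal distance between blank2 and pad2 below 0.008 m and horizontal distance between any of blank0, blank1, blank3, blank4 and pad1 below 0.008 m) or (horizontal distance between blank2 and pad3 below 0.008 m and horizontal distance between any of blank0, blank1, blank3, blank4 and pad2 below 0.008 m) or (horizontal distance between blank2 and pad4 below 0.008 m and horizontal distance between any of blank0, blank1, blank3, blank4 and pad3 below 0.008 m)) and x of blank3 in the frame of board between 0.087 and 0.0945 m and z of blank3 in the frame of board between 0.015 and 0.022 m and (horizontal distance between blank3 and pad0 below 0.008 m or (horizontal distance between blank3 and pad1 below 0.008 m and horizontal distance between any of blank0, blank1, blank2, blank4 and pad0 below 0.008 m) or (horizontal distance between blank3 and pad2 below 0.008 m and horizontal distance between any of blank0, blank1, blank2, blank4 and pad1 below 0.008 m) or (horizontal distance between blank3 and pad3 below 0.008 m and horizontal distance between any of blank0, blank1, blank2, blank4 and pad2 below 0.008 m) or (horizontal distance between blank3 and pad4 below 0.008 m and horizontal distance between any of blank0, blank1, blank2, blank4 and pad3 below 0.008 m)) and x of blank4 in the frame of board between 0.087 and 0.0945 m and z of blank4 in the frame of board between 0.015 and 0.022 m and (horizontal distance between blank4 and pad0 below 0.008 m or (horizontal distance between blank4 and pad1 below 0.008 m and horizontal distance between any of blank0, blank1, blank2, blank3 and pad0 below 0.008 m) or (horizontal distance between blank4 and pad2 below 0.008 m and horizontal distance between any of blank0, blank1, blank2, blank3 and pad1 below 0.008 m) or (horizontal distance between blank4 and pad3 below 0.008 m and horizontal distance between any of blank0, blank1, blank2, blank3 and pad2 below 0.008 m) or (horizontal distance between blank4 and pad4 below 0.008 m and horizontal distance between any of blank0, blank1, blank2, blank3 and pad3 below 0.008 m)) and horizontal distance between each of blank1, blank2, blank3, blank4 and blank0 above 0.03 m and horizontal distance between each of blank2, blank3, blank4 and blank1 above 0.03 m and horizontal distance between each of blank3, blank4 and blank2 above 0.03 m and horizontal distance between blank4 and blank3 above 0.03 m and horizontal distance between cap and mouth below 0.005 m and z of cap in the frame of housing between 0.0445 and 0.0495 m and angle between the x axis of cap and the x axis of housing, either way round below 0.22 rad and angle between cap's own z axis and vertical below 0.1 rad), for 0.2 s.
2. the valve lever is thrown over (value of joint valve above 0.85 rad), for 0.2 s.
At the end, for the whole second after the job is handed in: blanks one per pad from pad0 without a gap, end at most 5 mm off the fence, centre within 8 mm of the pad's and 0.1 rad of square; cap sprung up in its notch (origin 44.5 to 49.5 mm high, 5 mm of axis, 0.22 rad of housing x); valve over 0.85; all released and at rest (all of step 1 and value of joint valve above 0.85 rad); the robot touches nothing.
It fails at once if the glue bottle is knocked away (distance of glue from where it was at the start of the episode above 0.03 m).
It fails at once if the mug is knocked away (distance of mug from where it was at the start of the episode above 0.03 m).
It fails at once if the block plane is knocked away (distance of plane from where it was at the start of the episode above 0.03 m).
Of blank0, blank1, blank2, blank3, blank4 only 3 to 5 are there at a start; the rules pass over those that are not, and their reading is None.
At some moment in a run one of blank0, blank1, blank2, blank3, blank4 may be knocked a few centimetres aside while the robot is not near it.
Once in a run the grip may slacken for a moment while it holds something.
It also fails if it takes over 210 s, if anything falls off the work surface, if the arm or the gripper's body presses on something with over 40 N, if the wrist force passes 120 N, or if a joint passes its speed limit or range.

## Working session

There is one attempt and no reset: what is moved stays moved. The work goes in short steps, Python scripts to look and compute and a tool call to move; the robot and the scene stay as the last step left them, time stands still between calls to the robot, and variables do not carry over. Pictures are saved under pics/ and viewed, at most 14 in all, crops included, and the job is handed in when it is done.

```bash
ls; mkdir -p pics; python3 - <<'E'
from rig import arm
import cv2
o=arm.get_obs();print(o['clock'],o['position'],o['tool_rot'],o['width'])
for n in ['scene','top']:
    c=arm.read_camera(n);cv2.imwrite(f'pics/{n}0.png',c['image'][:,:,::-1]);print(n,c['K'].tolist() if hasattr(c['K'],'tolist') else c['K'],c['D'],c['extrinsics'])
E
```

```text
pics
rig.py
0.0 [ 202.92294102 -616.85690701  230.28114745] [ 9.87393011e-01  1.58285029e-01 -2.10297869e-04 -9.20878345e-04] 84.93667285949961
scene [[597.3037373421439, 0.0, 321.44266738166954], [0.0, 597.3037373421439, 237.83652234628372], [0.0, 0.0, 1.0]] [-0.11135865  0.          0.          0.          0.        ] [[ 7.69660341e-01 -4.63547025e-01  4.39029743e-01  1.19733970e+03]
 [ 6.38396403e-01  5.49557372e-01 -5.38921820e-01 -7.07931089e+02]
 [ 8.54357423e-03  6.95061760e-01  7.18899267e-01  1.06200033e+03]
 [ 0.00000000e+00  0.00000000e+00  0.00000000e+00  1.00000000e+00]]
top [[586.7254888254763, 0.0, 320.739023948803], [0.0, 586.7254888254763, 239.8411274020586], [0.0, 0.0, 1.0]] [-0.14111639  0.          0.          0.          0.        ] [[-1.72245252e-02  9.85021083e-01 -1.71571506e-01  2.98013398e+02]
 [-9.99850293e-01 -1.66866518e-02  4.57676706e-03  3.38486131e+01]
 [ 1.64525807e-03  1.71624653e-01  9.85161038e-01  1.73965255e+03]
 [ 0.00000000e+00  0.00000000e+00  0.00000000e+00  1.00000000e+00]]
```

View pics/scene0.png

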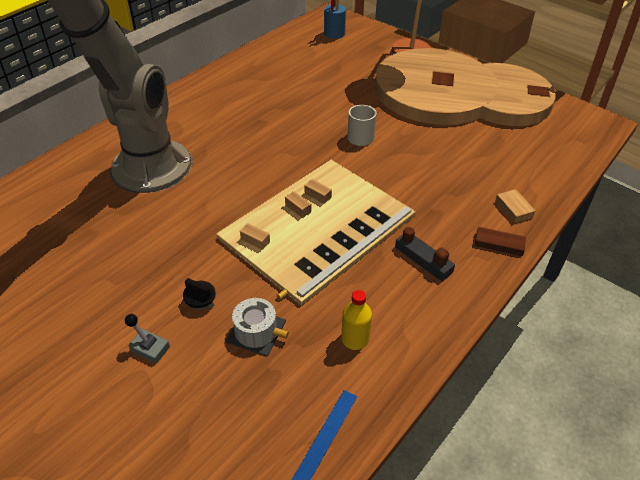

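View pics/top0.png

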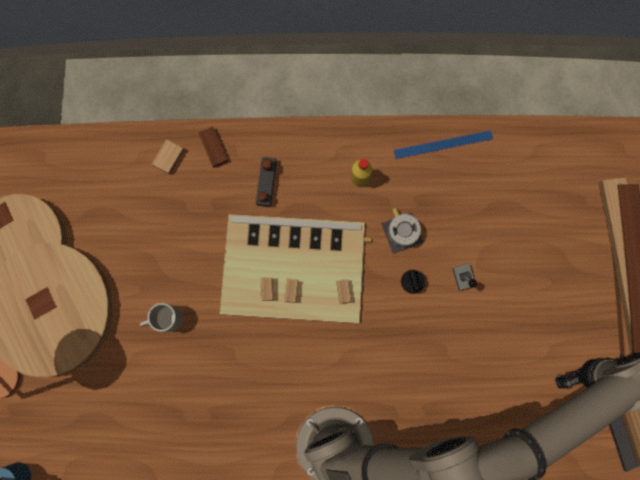

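The scene shows three blanks on the board, at about (267,289), (292,291) and (345,292) in the top view. The pads are at (336,240) to (253,235), with pad0 on the right by the hose stub at (367,240). The cap is at (413,281), the housing at (404,231), and the valve at (465,277) with its ball at (473,284). Next come the helpers and coarse positions.

```bash
cat > h.py <<'E'
import numpy as np, cv2
from rig import arm
from scipy.spatial.transform import Rotation as R
def view(name):
    o=arm.get_obs(); c=arm.read_camera(name)
    if name=='wrist':
        T=np.eye(4);T[:3,:3]=R.from_quat(o['tool_rot']).as_matrix();T[:3,3]=o['position'];E=T@np.array(c['hand_eye'])
    else: E=np.array(c['extrinsics'])
    return dict(im=np.ascontiguousarray(c['image'][:,:,::-1]),K=np.array(c['K']),D=np.array(c['D']),E=E)
def rays(v,px):
    p=cv2.undistortPoints(np.array(px,float).reshape(-1,1,2),v['K'],v['D'])[:,0]
    d=np.c_[p[:,0],-p[:,1],-np.ones(len(p))]@v['E'][:3,:3].T
    return v['E'][:3,3],d
def onplane(v,px,z):
    o,d=rays(v,px); return o+d*((z-o[2])/d[:,2])[:,None]
def tri(v1,p1,v2,p2):
    o1,d1=rays(v1,[p1]);o2,d2=rays(v2,[p2]);d1=d1[0];d2=d2[0]
    s=np.linalg.lstsq(np.c_[d1,-d2],o2-o1,rcond=None)[0]
    a=o1+d1*s[0];b=o2+d2*s[1];return (a+b)/2,np.linalg.norm(a-b)
def proj(v,P):
    Ei=np.linalg.inv(v['E']);p=np.array(P,float).reshape(-1,3)@Ei[:3,:3].T+Ei[:3,3]
    return cv2.projectPoints(p*[1,-1,-1],np.zeros(3),np.zeros(3),v['K'],v['D'])[0][:,0]
def go(x,y,z,yaw):
    """tool-axes shift+turn from measured pose to (x,y,z) with tool x axis at yaw, pointing down"""
    o=arm.get_obs();M=R.from_quat(o['tool_rot'])
    G=R.from_matrix(np.array([[np.cos(yaw),np.sin(yaw),0],[np.sin(yaw),-np.cos(yaw),0],[0,0,-1]]))
    print('shift',np.round(M.inv().apply(np.array([x,y,z])-o['position']),1),'turn',np.round((M.inv()*G).as_rotvec(),3),'q7',round(o['joint_positions'][6],2),'yaw now',round(np.arctan2(*M.as_matrix()[[1,0],0]),3))
def save(v,n): cv2.imwrite(f'pics/{n}.png',v['im'])
E
python3 - <<'E'
from h import *
t=view('top')
for n,p,z in [('blanks',[(267,289),(292,291),(345,292)],48),('pads',[(336,240),(316,239),(295,238),(274,237),(253,235)],18),('cap',[(413,281)],40),('mouth',[(404,231)],60),('ball',[(473,284)],83),('vb',[(465,276)],25),('glue',[(363,165)],150),('mug',[(162,318)],90)]:
    print(n,onplane(t,p,z).round(0).tolist())
w=view('wrist');save(w,'w0');print(w['K'],w['D'],w['E'])
E
```

```text
blanks [[451.0, 184.0, 48.0], [444.0, 112.0, 48.0], [439.0, -41.0, 48.0]]
pads [[597.0, -20.0, 18.0], [601.0, 40.0, 18.0], [605.0, 102.0, 18.0], [609.0, 165.0, 18.0], [616.0, 228.0, 18.0]]
cap [[468.0, -241.0, 40.0]]
mouth [[613.0, -218.0, 60.0]]
ball [[451.0, -407.0, 83.0]]
vb [[481.0, -400.0, 25.0]]
glue [[787.0, -96.0, 150.0]]
mug [[369.0, 478.0, 90.0]]
[[384.57750525   0.         318.30574931]
 [  0.         384.57750525 235.90144145]
 [  0.           0.           1.        ]] [-0.01201815  0.          0.          0.          0.        ] [[ 3.12164806e-01  9.12019815e-01  2.66031936e-01  2.70262419e+02]
 [-9.50027749e-01  2.99864469e-01  8.67673660e-02 -5.96206299e+02]
 [-6.39968008e-04 -2.79823439e-01  9.60051266e-01  3.73247462e+02]
 [ 0.00000000e+00  0.00000000e+00  0.00000000e+00  1.00000000e+00]]
```

```bash
python3 -c "
from h import *
go(440,-20,330,0)"
```

```text
shift [ 411.7 -493.2  -98.8] turn [-0.001  0.     0.318] q7 -0.05 yaw now 0.318
```

Units first: shifts go in shares of 0.8 m and turns go in shares of 90 degrees. So -493 mm is -0.6163, 412 mm is 0.515, 0.318 rad is 0.2024.

Call:
nudge_tcp --ticks '[[[0.2575, -0.3088, -0.1125], [0, 0, 0.1019], 85], [[0.515, -0.6163, -0.1238], [0, 0, 0.2024], 85], [[0.515, -0.6163, -0.1238], [0, 0, 0.2024], 85], [[0.515, -0.6163, -0.1238], [0, 0, 0.2024], 85], [[0.515, -0.6163, -0.1238], [0, 0, 0.2024], 85], [[0.515, -0.6163, -0.1238], [0, 0, 0.2024], 85], [[0.515, -0.6163, -0.1238], [0, 0, 0.2024], 85], [[0.515, -0.6163, -0.1238], [0, 0, 0.2024], 85], [[0.515, -0.6163, -0.1238], [0, 0, 0.2024], 85], [[0.515, -0.6163, -0.1238], [0, 0, 0.2024], 85], [[0.515, -0.6163, -0.1238], [0, 0, 0.2024], 85], [[0.515, -0.6163, -0.1238], [0, 0, 0.2024], 85], [[0.515, -0.6163, -0.1238], [0, 0, 0.2024], 85]]'

```text
clock: 1.82
position: [439.8, -21.8, 329.9]
tool_rot: [1.0, -0.001, -0.001, 0.0]
contact_force: [0.0, -1.4, -0.4]
width: 84.8
grip_force: 0.0
```

```bash
python3 - <<'E'
from h import *
print(arm.get_obs()['joint_positions'])
w=view('wrist');save(w,'w1');np.save('w1.npy',w,allow_pickle=True)
E
```

```text
[ 0.4452269  -0.04041503 -0.47356036  1.84330372 -0.01812471  1.335381
 -1.5965227 ]
```

View pics/w1.png

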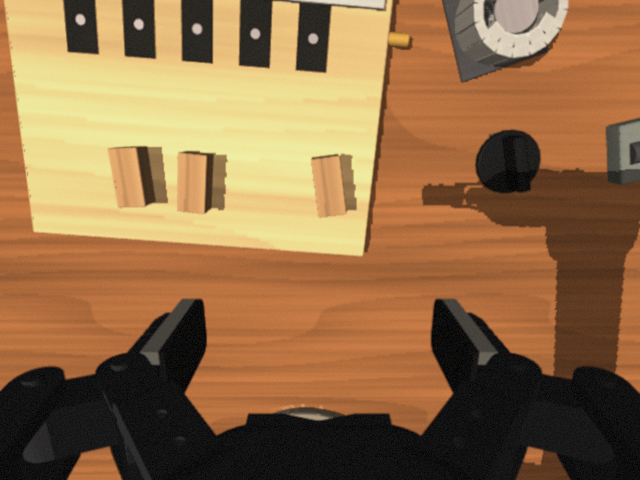

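The wrist view shows the pads' lower parts along y≈40, three blanks at (130,177), (194,182) and (329,186), the cap at (508,160), and the housing cut off at the top right. A second view from farther forward will bring in the whole fence and the mouth.

Converted, 110 mm is 0.1375, 80 mm is 0.1.

Call:
nudge_tcp --ticks '[[[0.075, 0.05, 0], [0, 0, 0], 85], [[0.1375, 0.1, 0], [0, 0, 0], 85], [[0.1375, 0.1, 0], [0, 0, 0], 85], [[0.1375, 0.1, 0], [0, 0, 0], 85]]'

```text
clock: 2.38
position: [549.8, -101.8, 329.4]
tool_rot: [1.0, -0.002, -0.001, -0.0]
contact_force: [-0.4, 1.1, -0.5]
width: 84.9
grip_force: 0.0
```

```bash
python3 - <<'E'
from h import *
w=view('wrist');save(w,'w2');np.save('w2.npy',w,allow_pickle=True)
E
```

```text
(no output)
```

View pics/w2.png

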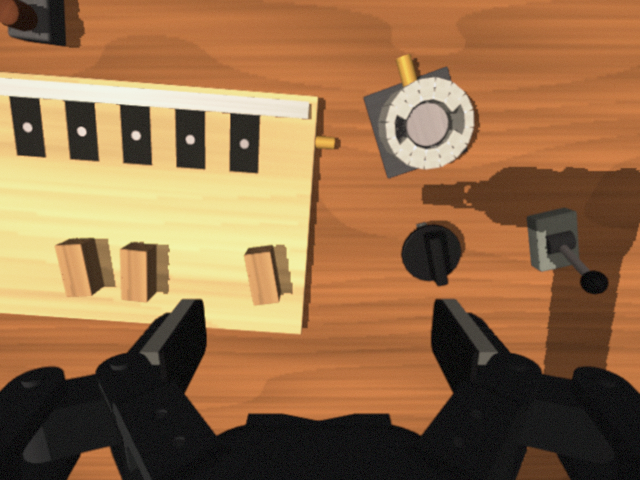

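View w2 shows everything: pad dots at (244,144), (190,140), (136,135), (81,131) and (27,127), the fence along the top, and blank tops at about (74,268), (137,272) and (262,276). The cap is at (432,252), the mouth at (428,124), and the valve base at (552,240) with its ball at (594,282).

```bash
cat > seg.py <<'E'
from h import *
def blobs(v,mask,amin=150,amax=20000,n=0):
    m=cv2.morphologyEx(mask.astype(np.uint8)*255,cv2.MORPH_OPEN,np.ones((3,3)))
    cs=cv2.findContours(m,cv2.RETR_EXTERNAL,cv2.CHAIN_APPROX_NONE)[0];out=[]
    for c in cs:
        a=cv2.contourArea(c)
        if amin<a<amax:
            M=cv2.moments(c);out.append((M['m10']/a,M['m01']/a,a,c))
    return sorted(out,key=lambda t:t[0])
def rect(v,c,z):
    """centre and long-axis yaw of a contour cast on plane z"""
    P=onplane(v,c.reshape(-1,2),z)[:,:2].astype(np.float32)
    b=cv2.boxPoints(cv2.minAreaRect(P));e=b[1]-b[0],b[2]-b[1];l=max(e,key=np.linalg.norm)
    return b.mean(0),np.arctan(l[1]/l[0]),sorted(np.linalg.norm(e,axis=1))
E
python3 - <<'E'
from seg import *
v1=np.load('w1.npy',allow_pickle=True).item();v2=np.load('w2.npy',allow_pickle=True).item()
for v,pts in((v1,[(130,177),(194,182),(329,186),(145,177),(250,200)]),(v2,[(74,268),(137,272),(262,276),(150,272),(200,220),(260,109)])):
    hsv=cv2.cvtColor(v['im'],cv2.COLOR_BGR2HSV)
    print([hsv[y,x].tolist() for x,y in pts])
for v in(v1,v2):
    h=cv2.cvtColor(v['im'],cv2.COLOR_BGR2HSV).astype(int)
    g=v['im'].max(2)
    for x,y,a,c in blobs(v,g<60,800,6000): print('dark',round(x,1),round(y,1),a)
    d=np.zeros_like(g);
    for x,y,a,c in blobs(v,(h[...,0]<=19)&(h[...,2]>120)&(h[...,1]<150),500,6000): print('blank?',round(x,1),round(y,1),a)
E
```

```text
[[15, 136, 219], [14, 137, 217], [14, 132, 217], [15, 134, 61], [20, 112, 239]]
[[15, 133, 220], [14, 132, 222], [14, 133, 219], [15, 143, 64], [27, 87, 243], [19, 26, 239]]
dark 80.7 25.3 1421.5
dark 138.7 27.6 1555.5
dark 197.0 30.0 1696.5
dark 255.0 32.2 1835.0
dark 312.6 36.3 1826.0
dark 507.9 161.8 3107.0
blank? 40.0 40.6 979.0
blank? 40.6 8.3 634.0
blank? 110.0 28.2 1472.0
blank? 126.4 176.7 1633.5
blank? 158.0 174.9 647.5
blank? 167.6 31.1 1638.5
blank? 191.2 182.5 1599.5
blank? 218.8 183.0 613.5
blank? 224.9 34.9 1726.5
blank? 283.7 37.2 1538.5
blank? 333.3 185.8 2274.0
blank? 349.3 39.0 1467.0
blank? 513.4 17.4 1409.0
dark 27.4 126.1 1437.5
dark 43.0 19.9 1514.0
dark 81.7 129.9 1426.0
dark 135.8 134.0 1434.0
dark 190.1 138.3 1424.5
dark 243.9 142.4 1419.0
dark 431.2 252.7 2537.5
blank? 71.8 272.5 1466.0
blank? 105.5 262.5 510.5
blank? 109.2 135.0 1088.5
blank? 133.2 275.2 1297.5
blank? 162.5 269.7 502.5
blank? 162.6 148.4 560.5
blank? 261.3 278.2 1314.0
blank? 427.1 123.8 1339.5
```

```bash
python3 - <<'E'
from seg import *
v1=np.load('w1.npy',allow_pickle=True).item();v2=np.load('w2.npy',allow_pickle=True).item()
B=[];
for v in(v1,v2):
    h=cv2.cvtColor(v['im'],cv2.COLOR_BGR2HSV).astype(int)
    b=blobs(v,(h[...,0]<=17)&(h[...,1]>110)&(h[...,2]>190),800,6000)
    b=[q for q in b if 170<q[1]<300 and q[0]<400]
    for q in b: print('blank',np.round(q[:3],1),'top48',rect(v,q[3],48))
    B.append(b)
for a,b in zip(*B): print('tri',tri(v1,a[:2],v2,b[:2]))
# pad dots
for a,b in zip([(80,19.5),(138,24.5),(196,29),(255,34),(313,39)],[(27.5,127),(81.5,131),(136,135),(190,140),(244,144)]): print('dot tri',tri(v1,a,v2,b))
g=v2['im'].max(2)
P=[rect(v2,q[3],18) for q in blobs(v2,g<60,1300,1450)]
for p in P: print('pad',p)
# two-view cap, mouth
print('cap top? w1',tri(v1,(507.9,161.8),v2,(431.2,252.7)))
# line of pads
c=np.array([p[0] for p in P]);d=np.linalg.svd(c-c.mean(0))[2][0];print('padrow dir yaw',np.arctan2(d[1],d[0]))
cv2.imwrite('pics/cap.png',np.vstack([cv2.resize(v2['im'][40:300,360:620],None,fx=2.3,fy=2.3,interpolation=cv2.INTER_CUBIC)]))
E
```

```text
blank [ 126.2  176.9 1512.5] top48 (array([454.37177, 188.3244 ], dtype=float32), np.float32(0.023133015), [np.float32(30.371468), np.float32(64.68986)])
blank [ 190.8  182.8 1499. ] top48 (array([447.4905 , 117.50126], dtype=float32), np.float32(-0.11966782), [np.float32(30.347797), np.float32(64.41717)])
blank [ 328.4  186.2 1492.5] top48 (array([442.8149  , -34.480812], dtype=float32), np.float32(0.12786922), [np.float32(31.251602), np.float32(64.84945)])
blank [  72.9  270.7 1210.5] top48 (array([454.00842, 188.37921], dtype=float32), np.float32(0.026584908), [np.float32(30.466026), np.float32(64.910385)])
blank [ 133.1  275.5 1181.5] top48 (array([447.52356, 117.4493 ], dtype=float32), np.float32(-0.10738854), [np.float32(29.934698), np.float32(64.3125)])
blank [ 261.   278.5 1208. ] top48 (array([443.3714 , -34.49239], dtype=float32), np.float32(0.12673733), [np.float32(31.073406), np.float32(64.38936)])
tri (array([455.18575722, 187.44115223,  49.27244976]), np.float64(0.2993677691641352))
tri (array([448.17273816, 117.4978876 ,  47.52518139]), np.float64(0.1348682191993063))

[... 600 characters left out ...]
32), np.float32(-0.08470554), [np.float32(31.097214), np.float32(63.13248)])
pad (array([614.10736, 167.25719], dtype=float32), np.float32(-0.078270294), [np.float32(30.987907), np.float32(62.527737)])
pad (array([609.2279 , 105.69971], dtype=float32), np.float32(-0.076442026), [np.float32(30.812824), np.float32(62.753815)])
pad (array([604.16656,  44.06413], dtype=float32), np.float32(-0.08616848), [np.float32(30.17346), np.float32(62.880394)])
pad (array([599.11346 , -18.256664], dtype=float32), np.float32(-0.06600643), [np.float32(30.614664), np.float32(62.97417)])
cap top? w1 (array([ 468.59425824, -240.89762198,   27.53903581]), np.float64(0.21509289526063652))
padrow dir yaw -1.6505581
```

View pics/cap.png

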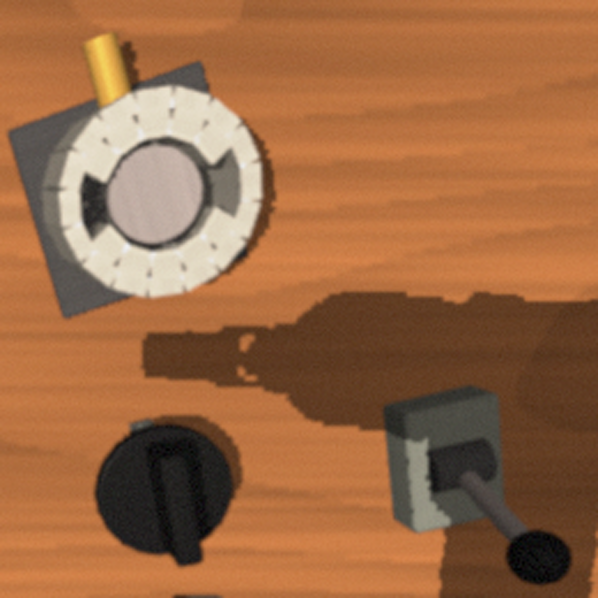

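The crop shows the housing with its brass tail up and to the left and its slots at left and right, the cap with its wing running roughly up and down, and the valve leaning to the lower right. Heights check out: blank tops at 48 and pads at 18. I'll start with the right-hand blank (A) to pad0.

```bash
python3 -c "
from h import *
go(443.7,-34.6,120,.127)"
```

```text
shift [-105.5  -65.7  210.1] turn [-0.001  0.001 -0.128] q7 -1.54 yaw now -0.001
```

Converted, 210 mm is 0.2625, 160 mm is 0.2, -0.128 rad is -0.0815.

Call:
nudge_tcp --ticks '[[[-0.0625, -0.0375, 0.0625], [0, 0, -0.0815], 50], [[-0.1319, -0.0821, 0.125], [0, 0, -0.0815], 50], [[-0.1319, -0.0821, 0.2], [0, 0, -0.0815], 50], [[-0.1319, -0.0821, 0.2625], [0, 0, -0.0815], 50], [[-0.1319, -0.0821, 0.2625], [0, 0, -0.0815], 50], [[-0.1319, -0.0821, 0.2625], [0, 0, -0.0815], 50]]' --force 30

```text
clock: 3.18
position: [445.6, -34.5, 121.6]
tool_rot: [0.998, 0.064, 0.001, 0.0]
contact_force: [0.4, 0.4, 0.5]
width: 50.5
grip_force: 0.0
```

```bash
python3 - <<'E'
from seg import *
v=view('wrist');go(443.7,-34.6,23,.127)
h=cv2.cvtColor(v['im'],cv2.COLOR_BGR2HSV).astype(int);save(v,'w3')
for q in blobs(v,(h[...,0]<=17)&(h[...,1]>110)&(h[...,2]>190),1500,30000): print(np.round(q[:3],1),rect(v,q[3],48))
E
```

```text
shift [-3.5 -0.6 99.4] turn [ 0.001 -0.004  0.001] q7 -1.57 yaw now 0.128
[  37.4  204.2 1618. ] (array([448.77176, 128.09   ], dtype=float32), np.float32(-0.14126569), [np.float32(10.322341), np.float32(64.754234)])
[  65.9  212.5 3273.5] (array([446.91074, 111.92893], dtype=float32), np.float32(-0.1118797), [np.float32(18.911894), np.float32(64.75003)])
[ 297.2  248.  1551. ] (array([442.04968 , -23.979958], dtype=float32), np.float32(0.10668959), [np.float32(10.269242), np.float32(63.8045)])
[ 324.4  245.1 2375. ] (array([443.8598  , -40.710888], dtype=float32), np.float32(0.14326316), [np.float32(17.76127), np.float32(64.55095)])
```

Converted, 98.5 mm is 0.1231, 50 mm is 0.0625.

Call:
nudge_tcp --ticks '[[[-0.0025, 0, 0.0625], [0, 0, 0], 50], [[-0.0025, 0, 0.1231], [0, 0, 0], 50], [[-0.0025, 0, 0.1231], [0, 0, 0], 50], [[-0.0025, 0, 0.1231], [0, 0, 0], 20], [[-0.0025, 0, 0.1231], [0, 0, 0], 20], [[-0.0025, 0, 0.1231], [0, 0, 0], 20], [[-0.0025, 0, 0.1231], [0, 0, 0], 20]]' --force 40

```text
clock: 4.1
position: [445.8, -35.2, 24.4]
tool_rot: [0.998, 0.064, 0.003, 0.001]
contact_force: [-0.7, -0.2, 8.6]
width: 31.2
grip_force: 41.6
```

```bash
python3 -c "
from h import *
go(597,-18.1,70,-.08);go(597,-18.1,24,-.08)"
```

```text
shift [152.4   2.4 -44.7] turn [ 0.001 -0.006  0.207] q7 -1.7 yaw now 0.127
shift [152.1   2.3   1.3] turn [ 0.001 -0.006  0.207] q7 -1.7 yaw now 0.127
```

Converted, 152 mm is 0.19, 100 mm is 0.125, 0.207 rad is 0.1318.

Call:
nudge_tcp --ticks '[[[0, 0, -0.0575], [0, 0, 0], 20], [[0.0625, 0.0013, -0.0575], [0, 0, 0.0637], 20], [[0.125, 0.0025, -0.0575], [0, 0, 0.1318], 20], [[0.19, 0.003, -0.0575], [0, 0, 0.1318], 20], [[0.19, 0.003, -0.0575], [0, 0, 0.1318], 20], [[0.19, 0.003, -0.0575], [0, 0, 0.1318], 20], [[0.19, 0.003, -0.0188], [0, 0, 0.1318], 20], [[0.19, 0.003, -0.0013], [0, 0, 0.1318], 20], [[0.19, 0.003, -0.0013], [0, 0, 0.1318], 20]]'

```text
clock: 5.22
position: [593.1, -18.4, 23.2]
tool_rot: [0.999, -0.04, -0.0, 0.0]
contact_force: [1.0, -0.8, -0.3]
width: 31.4
grip_force: 42.6
```

```bash
python3 -c "
from h import *
go(601.3,-18.4,24,-.08)"
```

```text
shift [ 8.2 -0.7 -0.8] turn [0.001 0.001 0.001] q7 -1.93 yaw now -0.079
```

Converted, 9 mm is 0.0113, 6 mm is 0.0075.

Call:
nudge_tcp --ticks '[[[0.0038, 0, 0], [0, 0, 0], 20], [[0.0075, 0, 0], [0, 0, 0], 20], [[0.0113, 0, 0], [0, 0, 0], 20], [[0.0113, 0, 0], [0, 0, 0], 20]]'

```text
clock: 5.72
position: [601.3, -18.7, 23.0]
tool_rot: [0.999, -0.04, -0.002, 0.0]
contact_force: [-5.2, -1.1, 5.7]
width: 31.2
grip_force: 43.4
```

Converted, -97 mm is -0.1213, -50 mm is -0.0625.

Call:
nudge_tcp --ticks '[[[0, 0, 0], [0, 0, 0], 48], [[0, 0, 0], [0, 0, 0], 48], [[0, 0, -0.0625], [0, 0, 0], 48], [[0, 0, -0.1213], [0, 0, 0], 48], [[0, 0, -0.1213], [0, 0, 0], 48]]'

```text
clock: 6.35
position: [606.7, -18.3, 124.3]
tool_rot: [0.999, -0.04, 0.005, -0.0]
contact_force: [-0.6, -0.5, -0.6]
width: 47.9
grip_force: 0.0
```

```bash
python3 -c "
from h import *
go(447.3,117.5,100,-.112)"
```

```text
shift [-169.9 -122.8   22.7] turn [-0.001 -0.01   0.033] q7 -1.87 yaw now -0.079
```

Converted, -167 mm is -0.2088, -120 mm is -0.15, 0.033 rad is 0.021.

Call:
nudge_tcp --ticks '[[[-0.075, -0.0513, 0.0125], [0, 0, 0.021], 48], [[-0.15, -0.1025, 0.025], [0, 0, 0.021], 48], [[-0.2088, -0.1535, 0.0275], [0, 0, 0.021], 48], [[-0.2088, -0.1535, 0.0275], [0, 0, 0.021], 48], [[-0.2088, -0.1535, 0.0275], [0, 0, 0.021], 48], [[-0.2088, -0.1535, 0.0275], [0, 0, 0.021], 48]]'

```text
clock: 7.1
position: [447.7, 115.8, 97.8]
tool_rot: [0.998, -0.057, 0.001, 0.0]
contact_force: [-0.0, -0.1, 0.2]
width: 48.3
grip_force: 0.0
```

```bash
python3 - <<'E'
from seg import *
go(447.3,117.5,23,-.112);v=view('wrist')
h=cv2.cvtColor(v['im'],cv2.COLOR_BGR2HSV).astype(int);save(v,'w4')
for q in blobs(v,(h[...,0]<=17)&(h[...,1]>110)&(h[...,2]>190),1500,30000): print(np.round(q[:3],1),rect(v,q[3],48))
E
```

```text
shift [-0.7 -1.6 74.8] turn [ 0.    -0.001 -0.002] q7 -2.19 yaw now -0.114
[  99.7  323.7 2396.5] (array([433.5    , 238.04495], dtype=float32), np.float32(1.4958364), [np.float32(26.842958), np.float32(115.54733)])
[ 276.6   10.7 5260.5] (array([566.2031 , 103.33983], dtype=float32), np.float32(1.4558388), [np.float32(10.527616), np.float32(225.93285)])
```

Converted, 74.5 mm is 0.0931, 40 mm is 0.05.

Call:
nudge_tcp --ticks '[[[-0.0013, -0.002, 0.05], [0, 0, 0], 48], [[-0.0013, -0.002, 0.0931], [0, 0, 0], 48], [[-0.0013, -0.002, 0.0931], [0, 0, 0], 48], [[-0.0013, -0.002, 0.0931], [0, 0, 0], 20], [[-0.0013, -0.002, 0.0931], [0, 0, 0], 20], [[-0.0013, -0.002, 0.0931], [0, 0, 0], 20], [[-0.0013, -0.002, 0.0931], [0, 0, 0], 20]]' --force 40

```text
clock: 8.02
position: [446.1, 118.7, 24.1]
tool_rot: [0.998, -0.056, 0.001, -0.0]
contact_force: [-0.4, -0.6, 4.7]
width: 31.1
grip_force: 40.5
```

```bash
python3 -c "
from h import *
go(600,44.4,70,-.08)"
```

```text
shift [161.3  56.6 -45.6] turn [-0.    -0.002 -0.032] q7 -2.3 yaw now -0.112
```

Converted, 160 mm is 0.2, 105 mm is 0.1313, -0.032 rad is -0.0204.

Call:
nudge_tcp --ticks '[[[0, 0, -0.0575], [0, 0, 0], 20], [[0.0625, 0.0238, -0.0575], [0, 0, 0], 20], [[0.1313, 0.0475, -0.0575], [0, 0, -0.0204], 20], [[0.2, 0.0708, -0.0575], [0, 0, -0.0204], 20], [[0.2, 0.0708, -0.0575], [0, 0, -0.0204], 20], [[0.2, 0.0708, -0.0575], [0, 0, -0.0204], 20], [[0.2, 0.0708, -0.0188], [0, 0, -0.0204], 20], [[0.2, 0.0708, -0.0013], [0, 0, -0.0204], 20], [[0.2, 0.0708, -0.0013], [0, 0, -0.0204], 20]]'

```text
clock: 9.15
position: [596.9, 45.6, 24.2]
tool_rot: [0.999, -0.039, -0.001, 0.0]
contact_force: [-0.2, 0.2, -0.5]
width: 31.4
grip_force: 41.4
```

```bash
python3 -c "
from h import *
go(603,44.1,23.5,-.08)"
```

```text
shift [6.2 1.  0.7] turn [0.    0.001 0.002] q7 -2.05 yaw now -0.078
```

Call:
nudge_tcp --ticks '[[[0.0038, 0.0013, 0.0013], [0, 0, 0], 20], [[0.0088, 0.0013, 0.0013], [0, 0, 0], 20], [[0.0088, 0.0013, 0.0013], [0, 0, 0], 20]]'

```text
clock: 9.52
position: [603.1, 43.1, 23.3]
tool_rot: [0.999, -0.04, -0.002, 0.0]
contact_force: [-5.2, 0.3, 5.0]
width: 31.2
grip_force: 42.0
```

Call:
nudge_tcp --ticks '[[[0, 0, 0], [0, 0, 0], 48], [[0, 0, 0], [0, 0, 0], 48], [[0, 0, -0.0625], [0, 0, 0], 48], [[0, 0, -0.1213], [0, 0, 0], 48], [[0, 0, -0.1213], [0, 0, 0], 48], [[0, 0, -0.1213], [0, 0, 0], 48]]'

```text
clock: 10.28
position: [604.8, 42.7, 120.1]
tool_rot: [0.999, -0.04, 0.0, 0.0]
contact_force: [-0.8, -0.4, -1.3]
width: 47.6
grip_force: 0.0
```

```bash
python3 -c "
from h import *
go(454.2,188,100,.025)"
```

```text
shift [-161.8 -132.8   20. ] turn [ 0.    -0.    -0.105] q7 -1.99 yaw now -0.08
```

Converted, -162 mm is -0.2025, -132.8 mm is -0.166, -0.105 rad is -0.0668.

Call:
nudge_tcp --ticks '[[[-0.0675, -0.055, 0], [0, 0, -0.0668], 48], [[-0.135, -0.11, 0], [0, 0, -0.0668], 48], [[-0.2025, -0.166, 0], [0, 0, -0.0668], 48], [[-0.2025, -0.166, 0], [0, 0, -0.0668], 48], [[-0.2025, -0.166, 0], [0, 0, -0.0668], 48], [[-0.2025, -0.166, 0], [0, 0, -0.0668], 48]]'

```text
clock: 11.02
position: [454.8, 186.9, 119.6]
tool_rot: [1.0, 0.012, -0.0, 0.0]
contact_force: [-0.6, 0.7, -0.3]
width: 48.4
grip_force: 0.0
```

```bash
python3 - <<'E'
from seg import *
go(454.2,188,23,.025);v=view('wrist')
h=cv2.cvtColor(v['im'],cv2.COLOR_BGR2HSV).astype(int);save(v,'w5')
E
```

```text
shift [-0.5 -1.2 96.6] turn [ 0.001  0.001 -0.002] q7 -2.21 yaw now 0.023
```

View pics/w5.png

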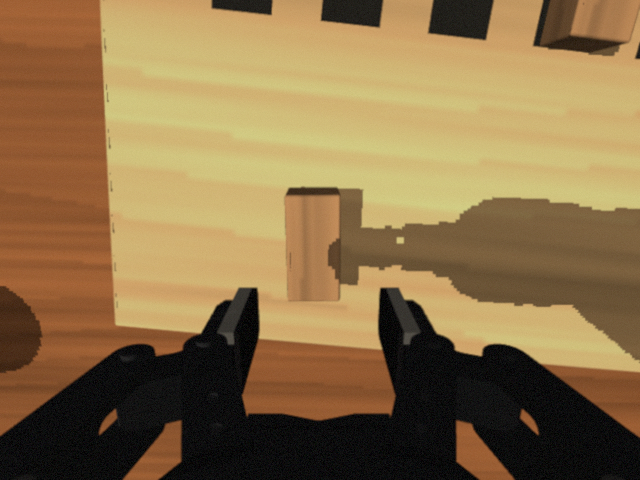

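Blank C lies between the fingers, its top spanning about (286,193) to (340,300). Grasping it.

Converted, 96.5 mm is 0.1206, 50 mm is 0.0625.

Call:
nudge_tcp --ticks '[[[-0.0006, -0.0015, 0.0625], [0, 0, 0], 48], [[-0.0006, -0.0015, 0.1206], [0, 0, 0], 48], [[-0.0006, -0.0015, 0.1206], [0, 0, 0], 48], [[-0.0006, -0.0015, 0.1206], [0, 0, 0], 20], [[-0.0006, -0.0015, 0.1206], [0, 0, 0], 20], [[-0.0006, -0.0015, 0.1206], [0, 0, 0], 20], [[-0.0006, -0.0015, 0.1206], [0, 0, 0], 20]]' --force 40

```text
clock: 11.95
position: [454.4, 189.6, 24.8]
tool_rot: [1.0, 0.012, 0.001, -0.0]
contact_force: [-1.3, -1.2, 4.8]
width: 31.6
grip_force: 42.2
```

```bash
python3 - <<'E'
from h import *
v=dict(np.load('w1.npy',allow_pickle=True).item())
go(604.5,106.1,70,-.08)
E
```

```text
shift [148.   87.2 -44.9] turn [-0.    -0.002  0.105] q7 -2.33 yaw now 0.025
```

Converted, 148 mm is 0.185, 98 mm is 0.1225, 0.105 rad is 0.0668.

Call:
nudge_tcp --ticks '[[[0, 0, -0.0575], [0, 0, 0], 20], [[0.0613, 0.0363, -0.0575], [0, 0, 0.0318], 20], [[0.1225, 0.0725, -0.0575], [0, 0, 0.0668], 20], [[0.185, 0.1088, -0.0575], [0, 0, 0.0668], 20], [[0.185, 0.1088, -0.0575], [0, 0, 0.0668], 20], [[0.185, 0.1088, -0.0575], [0, 0, 0.0668], 20], [[0.185, 0.1088, -0.0188], [0, 0, 0.0668], 20], [[0.185, 0.1088, 0], [0, 0, 0.0668], 20], [[0.185, 0.1088, 0], [0, 0, 0.0668], 20]]'

```text
clock: 13.08
position: [602.6, 107.5, 23.9]
tool_rot: [0.999, -0.039, -0.0, -0.0]
contact_force: [-0.9, 0.3, -1.2]
width: 31.4
grip_force: 44.1
```

```bash
python3 -c "
from h import *
go(609.2,105.7,23.5,-.08)"
```

```text
shift [6.7 1.3 0.4] turn [-0.     0.001  0.002] q7 -2.17 yaw now -0.078
```

Pushing C home, then lifting and moving to a spot over the cap and housing for a close look.

Converted, 7 mm is 0.0088, 3 mm is 0.0038.

Call:
nudge_tcp --ticks '[[[0.0038, 0.0013, 0.0013], [0, 0, 0], 20], [[0.0088, 0.0013, 0.0013], [0, 0, 0], 20], [[0.0088, 0.0013, 0.0013], [0, 0, 0], 20]]'

```text
clock: 13.45
position: [609.8, 105.4, 23.2]
tool_rot: [0.999, -0.04, -0.001, -0.0]
contact_force: [-3.5, 1.0, 5.8]
width: 31.0
grip_force: 44.8
```

Call:
nudge_tcp --ticks '[[[0, 0, 0], [0, 0, 0], 48], [[0, 0, 0], [0, 0, 0], 48], [[0, 0, -0.0625], [0, 0, 0], 48], [[0, 0, -0.125], [0, 0, 0], 48], [[0, 0, -0.1875], [0, 0, 0], 60], [[0, 0, -0.225], [0, 0, 0], 60], [[0, 0, -0.225], [0, 0, 0], 60]]'

```text
clock: 14.32
position: [612.6, 105.0, 205.7]
tool_rot: [0.999, -0.04, 0.003, -0.0]
contact_force: [0.4, -0.4, -0.1]
width: 59.8
grip_force: 0.0
```

```bash
python3 -c "
from h import *
go(480,-210,200,0)"
```

```text
shift [-106.8  324.6    4.6] turn [-0.001 -0.006 -0.081] q7 -2.07 yaw now -0.081
```

Converted, 325 mm is 0.4063, 275 mm is 0.3438, -0.081 rad is -0.0516.

Call:
nudge_tcp --ticks '[[[-0.0188, 0.0688, 0], [0, 0, -0.0516], 60], [[-0.0375, 0.1375, 0], [0, 0, -0.0516], 60], [[-0.0625, 0.2063, 0], [0, 0, -0.0516], 60], [[-0.0875, 0.275, 0], [0, 0, -0.0516], 60], [[-0.1125, 0.3438, 0], [0, 0, -0.0516], 60], [[-0.1338, 0.4063, 0], [0, 0, -0.0516], 60], [[-0.1338, 0.4063, 0], [0, 0, -0.0516], 60], [[-0.1338, 0.4063, 0], [0, 0, -0.0516], 60], [[-0.1338, 0.4063, 0], [0, 0, -0.0516], 60]]'

```text
clock: 15.45
position: [478.4, -209.1, 202.2]
tool_rot: [1.0, 0.002, -0.0, -0.0]
contact_force: [0.0, -0.0, -0.4]
width: 59.9
grip_force: 0.0
```

```bash
python3 - <<'E'
from h import *
v=view('wrist');save(v,'w6');np.save('w6.npy',v,allow_pickle=True)
E
```

```text
(no output)
```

View pics/w6.png

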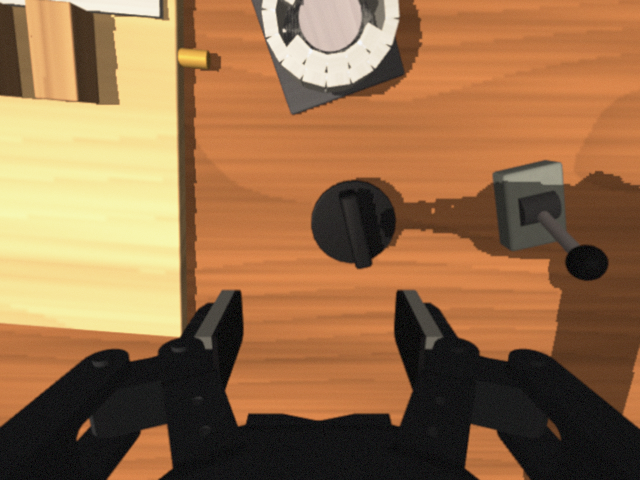

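Converted, 100 mm is 0.125, 50 mm is 0.0625.

Call:
nudge_tcp --ticks '[[[0.0625, 0, 0], [0, 0, 0], 60], [[0.125, 0.0375, 0], [0, 0, 0], 60], [[0.125, 0.0375, 0], [0, 0, 0], 60], [[0.125, 0.0375, 0], [0, 0, 0], 60], [[0.125, 0.0375, 0], [0, 0, 0], 60]]'

```text
clock: 16.12
position: [577.2, -239.6, 203.0]
tool_rot: [1.0, 0.001, -0.0, 0.0]
contact_force: [0.1, 1.4, 0.2]
width: 60.1
grip_force: 0.0
```

```bash
python3 - <<'E'
from h import *
v=view('wrist');save(v,'w7');np.save('w7.npy',v,allow_pickle=True)
a=np.load('w6.npy',allow_pickle=True).item()['im'][165:285,295:415]
b=v['im'][20:220,200:400]
f=lambda i,g,s:cv2.resize((255*(i/255.)**g).astype(np.uint8),None,fx=s,fy=s,interpolation=cv2.INTER_CUBIC)
cv2.imwrite('pics/w67.png',np.hstack([f(a,.45,3.33)[:399,:399],f(b,.8,2)[:399,:399]]))
E
```

```text
(no output)
```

View pics/w67.png

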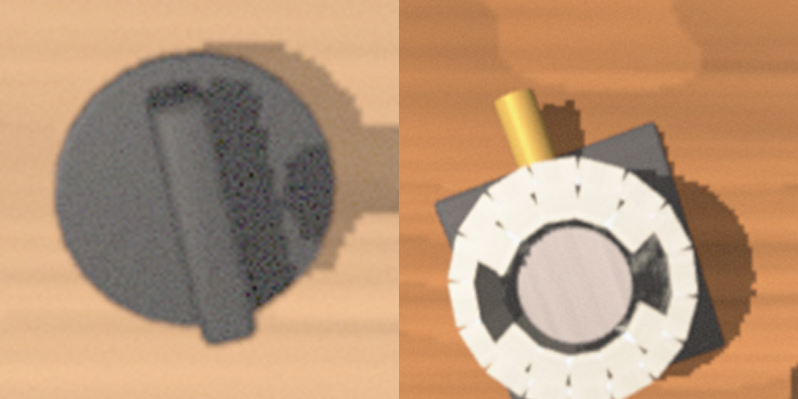

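View pics/w7.png

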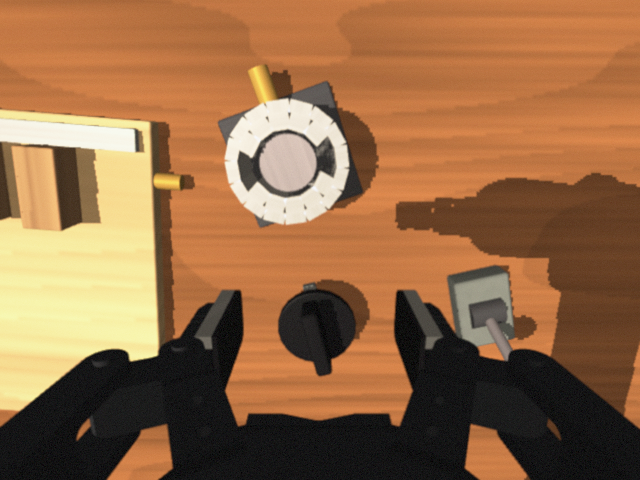

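```bash
python3 - <<'E'
from seg import *
v6=np.load('w6.npy',allow_pickle=True).item();v7=np.load('w7.npy',allow_pickle=True).item()
e=onplane(v6,[(349.4,196.2),(364.4,265.3)],63);d=e[0]-e[1];print('wing',e.mean(0),np.linalg.norm(d),'yaw',np.arctan2(d[1],d[0]))
def circ(v,m,z,box,amin):
    k=np.zeros(m.shape,bool);x0,y0,x1,y1=box;k[y0:y1,x0:x1]=m[y0:y1,x0:x1]
    b=max(blobs(v,k,amin,30000),key=lambda q:q[2])
    P=onplane(v,cv2.convexHull(b[3]).reshape(-1,2),z)[:,:2].astype(np.float32)
    return cv2.fitEllipse(P)
h=cv2.cvtColor(v6['im'],cv2.COLOR_BGR2HSV).astype(int)
print('disc v6',circ(v6,(v6['im'].max(2)<75),33,(295,165,400,285),2000))
d7=circ(v7,(v7['im'].max(2)<75),33,(270,285,360,385),2000);print('disc v7',d7)
h7=cv2.cvtColor(v7['im'],cv2.COLOR_BGR2HSV).astype(int)
print('rim v7',circ(v7,(h7[...,1]<50)&(h7[...,2]>200),60,(210,90,370,235),2000))
v2=np.load('w2.npy',allow_pickle=True).item();h2=cv2.cvtColor(v2['im'],cv2.COLOR_BGR2HSV).astype(int)
print('rim v2',circ(v2,(h2[...,1]<50)&(h2[...,2]>200),60,(350,60,490,180),2000))
s=onplane(v7,[(243.5,171),(332.5,156)],60);d=s[0]-s[1];print('slots',s,s.mean(0),np.linalg.norm(d),'yaw',np.arctan2(d[1],d[0]))
f=onplane(v7,[(218.5,121.5),(326.5,81.5),(362,192.5)],10);d=f[0]-f[1];g=f[1]-f[2]
print('foot y-yaw',np.arctan2(d[1],d[0])-np.pi/2,'x',np.arctan2(g[1],g[0]),np.linalg.norm(d),np.linalg.norm(g),'centre',(f[0]+f[2])/2)
t=onplane(v7,[(274,100),(259.5,67)],45);d=t[1]-t[0];print('tail',np.arctan2(d[1],d[0]))
E
```

```text
wing [ 470.44494863 -239.90604174   63.        ] 56.107270719979596 yaw 0.23629752233391527
disc v6 ((468.49603271484375, -240.22216796875), (69.24238586425781, 75.89885711669922), 107.94287872314453)
disc v7 ((465.9717102050781, -240.56373596191406), (68.57170104980469, 88.8365707397461), 95.14359283447266)
rim v7 ((619.9157104492188, -217.61720275878906), (89.8565902709961, 90.1651840209961), 17.313636779785156)
rim v2 ((619.7761840820312, -217.6914520263672), (89.16331481933594, 89.41670227050781), 169.65664672851562)
slots [[ 614.58667476 -185.79118947   60.        ]
 [ 625.53859737 -251.34472509   60.        ]] [ 620.06263606 -218.56795728   60.        ] 66.46209928401107 yaw 1.7363358291684847
foot y-yaw 0.33484723851241593 x 0.3365541946718335 95.57598941038445 96.72671646283024 centre [ 619.99644659 -218.47614257   10.        ]
tail 0.4098037195877526
```

Converted, -107 mm is -0.1338, 90 mm is 0.1125, -0.235 rad is -0.1496.

Call:
nudge_tcp --ticks '[[[-0.0625, 0, 0.025], [0, 0, -0.0637], 45], [[-0.1338, 0, 0.075], [0, 0, -0.1496], 45], [[-0.1338, 0, 0.1125], [0, 0, -0.1496], 45], [[-0.1338, 0, 0.1125], [0, 0, -0.1496], 45], [[-0.1338, 0, 0.1125], [0, 0, -0.1496], 45]]' --force 80

```text
clock: 16.8
position: [472.7, -240.9, 114.6]
tool_rot: [0.993, 0.118, 0.002, 0.001]
contact_force: [0.7, -0.1, -0.2]
width: 45.0
grip_force: 0.0
```

```bash
python3 -c "
from h import *
go(469.7,-240.1,35,.236)"
```

```text
shift [-2.9 -1.6 79.5] turn [ 0.002 -0.003  0.   ] q7 -1.1 yaw now 0.236
```

Converted, 30 mm is 0.0375, -1 mm is -0.0013.

Call:
nudge_tcp --ticks '[[[-0.0013, -0.0006, 0.0375], [0, 0, 0], 45], [[-0.0013, -0.0006, 0.0375], [0, 0, 0], 45], [[-0.0013, -0.0006, 0.0375], [0, 0, 0], 45]]'

```text
clock: 17.18
position: [471.5, -240.7, 84.4]
tool_rot: [0.993, 0.118, 0.001, 0.001]
contact_force: [0.4, -0.1, -0.0]
width: 44.9
grip_force: 0.0
```

```bash
python3 -c "
from h import *
go(469.7,-240.1,35,.236)"
```

```text
shift [-1.7 -1.1 49.4] turn [ 0.002 -0.002  0.   ] q7 -1.12 yaw now 0.236
```

Converted, 49 mm is 0.0613, 25 mm is 0.0313.

Call:
nudge_tcp --ticks '[[[-0.0015, -0.001, 0.0313], [0, 0, 0], 45], [[-0.0015, -0.001, 0.0613], [0, 0, 0], 45], [[-0.0015, -0.001, 0.0613], [0, 0, 0], 45], [[-0.0015, -0.001, 0.0613], [0, 0, 0], 5], [[-0.0015, -0.001, 0.0613], [0, 0, 0], 5], [[-0.0015, -0.001, 0.0613], [0, 0, 0], 5], [[-0.0015, -0.001, 0.0613], [0, 0, 0], 5], [[-0.0015, -0.001, 0.0613], [0, 0, 0], 5]]' --force 80

```text
clock: 18.18
position: [469.9, -240.4, 35.2]
tool_rot: [0.993, 0.118, 0.001, 0.001]
contact_force: [0.2, 0.5, 7.5]
width: 12.7
grip_force: 78.4
```

```bash
python3 -c "
from h import *
go(469.7,-240.1,135,.236)"
```

```text
shift [  0.1  -0.1 -99.8] turn [ 0.002 -0.002 -0.   ] q7 -1.16 yaw now 0.236
```

Units first: shifts go in shares of 0.8 m and turns go in shares of 90 degrees. So -100 mm is -0.125, -50 mm is -0.0625.

Call:
nudge_tcp --ticks '[[[0, 0, -0.0625], [0, 0, 0], 5], [[0, 0, -0.125], [0, 0, 0], 5], [[0, 0, -0.125], [0, 0, 0], 5], [[0, 0, -0.125], [0, 0, 0], 5], [[0, 0, -0.125], [0, 0, 0], 5]]'

```text
clock: 18.8
position: [467.1, -239.6, 132.1]
tool_rot: [0.993, 0.118, -0.001, -0.001]
contact_force: [0.4, 0.0, -2.1]
width: 12.8
grip_force: 78.6
```

```bash
python3 - <<'E'
from h import *
v=view('wrist');np.save('w8.npy',v,allow_pickle=True);o=arm.get_obs();print(o['width'],o['position'])
b=v['im'][140:440,160:480]
cv2.imwrite('pics/w8.png',cv2.resize((255*(b/255.)**.5).astype(np.uint8),None,fx=2,fy=2))
E
```

```text
12.262579574003514 [ 467.27154234 -239.57617173  132.20288281]
```

View pics/w8.png

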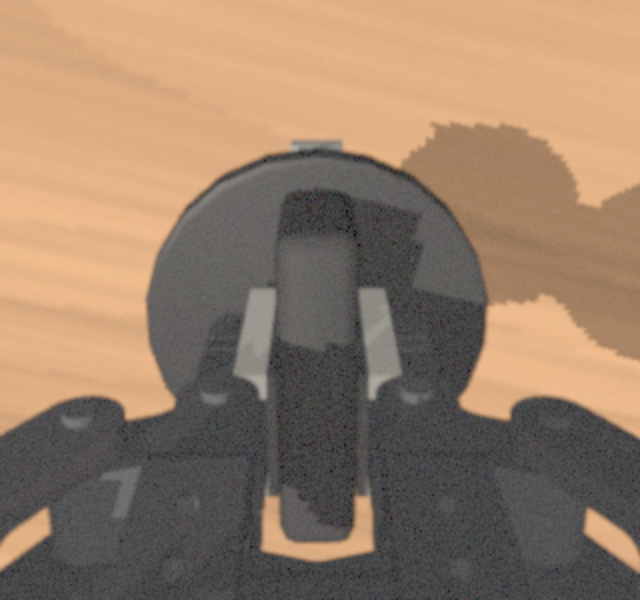

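The held cap is seen square in the fingers: disc edges at x=147 and 487 (crop), lug at (317,142), and wing ends at y≈235 and 540. Now its offset in the tool frame.

```bash
python3 - <<'E'
from h import *
v=np.load('w8.npy',allow_pickle=True).item()
v=dict(v,E=np.array(arm.read_camera('wrist')['hand_eye']))
p=lambda X,Y,z:onplane(v,[(160+X/2,140+Y/2)],z)[0].round(1)
print('near',p(319,235,-28),'far',p(318,540,-28),'L',p(147,300,2),'R',p(487,300,2),'discbot near',p(317,152,12),'top',p(317,158,2),'lug',p(317,142,35),p(317,148,28))
o=arm.get_obs();print(o['position'],o['joint_positions'][6]);go(619.9,-217.8,132,1.736)
E
```

```text
near [ 29.9   1.5 -28. ] far [-28.    1.4 -28. ] L [  5.3 -33.5   2. ] R [ 5.2 36.   2. ] discbot near [34.   1.3 12. ] top [35.1  1.3  2. ] lug [31.   1.3 35. ] [31.1  1.3 28. ]
[ 467.50219    -239.61836382  132.37828772] -1.0873972842756847
shift [153.3  14.4   0. ] turn [-0.003  0.    -1.5  ] q7 -1.09 yaw now 0.236
```

```bash
python3 -c "
from h import *
go(636,-316,155,1.736)"
```

```text
shift [145.9 113.6 -23.1] turn [-0.003  0.    -1.5  ] q7 -1.09 yaw now 0.236
```

Converted, 146 mm is 0.1825, 120 mm is 0.15, -1.5 rad is -0.9549.

Call:
nudge_tcp --ticks '[[[0.025, 0.0188, -0.0288], [0, 0, -0.0955], 5], [[0.05, 0.0375, -0.0288], [0, 0, -0.191], 5], [[0.075, 0.0563, -0.0288], [0, 0, -0.2865], 5], [[0.1, 0.075, -0.0288], [0, 0, -0.382], 5], [[0.125, 0.1, -0.0288], [0, 0, -0.5093], 5], [[0.15, 0.1188, -0.0288], [0, 0, -0.6048], 5], [[0.1825, 0.1413, -0.0288], [0, 0, -0.7003], 5], [[0.1825, 0.1413, -0.0288], [0, 0, -0.8276], 5], [[0.1825, 0.1413, -0.0288], [0, 0, -0.9549], 5], [[0.1825, 0.1413, -0.0288], [0, 0, -0.9549], 5], [[0.1825, 0.1413, -0.0288], [0, 0, -0.9549], 5], [[0.1825, 0.1413, -0.0288], [0, 0, -0.9549], 5]]'

```text
clock: 20.4
position: [636.7, -315.8, 156.7]
tool_rot: [0.647, 0.763, -0.0, -0.0]
contact_force: [0.2, -0.0, -1.1]
width: 12.8
grip_force: 78.5
```

```bash
python3 - <<'E'
from seg import *
v=view('wrist');np.save('w9.npy',v,allow_pickle=True)
h=cv2.cvtColor(v['im'],cv2.COLOR_BGR2HSV).astype(int)
for b in blobs(v,(h[...,1]<50)&(h[...,2]>200),1000,60000):
    H=cv2.convexHull(b[3]);print(np.round(b[:3]),H.reshape(-1,2).min(0),H.reshape(-1,2).max(0),cv2.fitEllipse(onplane(v,H.reshape(-1,2),60)[:,:2].astype(np.float32)))
go(619.9,-217.8,100,1.736)
cv2.imwrite('pics/w9.png',v['im'])
E
```

```text
[ 318.   71. 4179.] [283  33] [353 109] ((620.0496215820312, -218.69512939453125), (41.061946868896484, 41.30143737792969), 40.56536102294922)
[  318.    72. 11216.] [240   0] [396 150] ((619.8822021484375, -217.62379455566406), (90.67903137207031, 90.90169525146484), 11.66202449798584)
shift [99.4 -0.7 56.8] turn [-0.     0.    -0.001] q7 0.26 yaw now 1.735
```

View pics/w9.png

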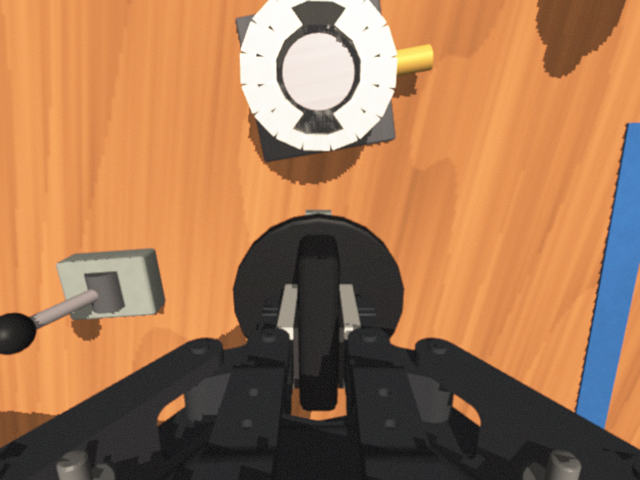

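The rim measures the same from both yaws, at (619.9, -217.6), so image-based alignment is sound. The cap sits +1.35 in tool y and about -1 in tool x. Moving above the mouth.

Converted, 100.5 mm is 0.1256, 99 mm is 0.1238.

Call:
nudge_tcp --ticks '[[[0.0625, -0.0013, 0], [0, 0, 0], 5], [[0.1238, -0.0025, 0.025], [0, 0, 0], 5], [[0.1256, -0.0025, 0.0563], [0, 0, 0], 5], [[0.1256, -0.0025, 0.0563], [0, 0, 0], 5], [[0.1256, -0.0025, 0.0563], [0, 0, 0], 5], [[0.1256, -0.0025, 0.0563], [0, 0, 0], 5]]'

```text
clock: 21.2
position: [619.2, -218.2, 113.0]
tool_rot: [0.647, 0.762, 0.0, 0.001]
contact_force: [-0.2, -0.1, -2.0]
width: 12.9
grip_force: 78.6
```

```bash
python3 -c "
from h import *
go(618.4,-216.7,86,1.736);print(arm.get_obs()['contact_force'])"
```

```text
shift [ 1.6 -0.6 27. ] turn [ 0.002  0.001 -0.002] q7 0.1 yaw now 1.734
[-0.24186353 -0.10125275 -2.01769383]
```

Converted, 18 mm is 0.0225, 15 mm is 0.0188.

Call:
nudge_tcp --ticks '[[[0.0019, -0.0008, 0.0125], [0, 0, 0], 5], [[0.0019, -0.0008, 0.0188], [0, 0, 0], 5], [[0.0019, -0.0008, 0.0225], [0, 0, 0], 5], [[0.0019, -0.0008, 0.0225], [0, 0, 0], 5]]'

```text
clock: 21.7
position: [617.9, -215.6, 94.0]
tool_rot: [0.646, 0.763, 0.0, 0.0]
contact_force: [-0.0, 0.8, -1.7]
width: 12.7
grip_force: 78.7
```

Call:
nudge_tcp --ticks '[[[0, 0, 0.005], [0, 0, 0], 5], [[0, 0, 0.0075], [0, 0, 0], 5], [[0, 0, 0.0075], [0, 0, 0], 5]]'

```text
clock: 22.08
position: [617.8, -215.7, 87.4]
tool_rot: [0.646, 0.763, 0.0, 0.0]
contact_force: [1.9, -1.3, -2.7]
width: 12.8
grip_force: 78.5
```

Call:
nudge_tcp --ticks '[[[0, 0, 0.0038], [0, 0, 0], 5], [[0, 0, 0.0063], [0, 0, 0], 5], [[0, 0, 0.0063], [0, 0, 0], 5]]'

```text
clock: 22.45
position: [617.8, -215.7, 83.4]
tool_rot: [0.646, 0.763, 0.0, 0.0]
contact_force: [-0.2, -0.5, 4.7]
width: 12.9
grip_force: 79.4
```

It slid in and the spring plate bears. Pushing down to about 40 now.

Converted, 8 mm is 0.01, 6 mm is 0.0075.

Call:
nudge_tcp --ticks '[[[0, 0, 0.0038], [0, 0, 0], 5], [[0, 0, 0.0075], [0, 0, 0], 5], [[0, 0, 0.01], [0, 0, 0], 5], [[0, 0, 0.01], [0, 0, 0], 5], [[0, 0, 0.01], [0, 0, 0], 5]]'

```text
clock: 23.08
position: [617.9, -215.6, 75.8]
tool_rot: [0.646, 0.763, -0.0, 0.0]
contact_force: [-1.7, -0.5, 7.5]
width: 12.8
grip_force: 80.0
```

Converted, 0.5 mm is 0.0006, 0.4 mm is 0.0005, 0.45 rad is 0.2865.

Call:
nudge_tcp --ticks '[[[0, 0.0001, 0], [0, 0, 0.0955], 5], [[0, 0.0004, 0], [0, 0, 0.191], 5], [[0, 0.0005, 0], [0, 0, 0.2865], 5], [[0, 0.0006, 0], [0, 0, 0.382], 5]]'

```text
clock: 23.58
position: [619.3, -215.4, 76.2]
tool_rot: [0.844, 0.536, 0.001, 0.001]
contact_force: [0.4, 0.5, 6.8]
width: 12.6
grip_force: 79.9
```

Call:
nudge_tcp --ticks '[[[0, 0.0003, 0], [0, 0, 0.0955], 5], [[0, 0.0005, 0], [0, 0, 0.191], 5], [[0.0003, 0.0006, 0], [0, 0, 0.2865], 5], [[0.0003, 0.0009, 0], [0, 0, 0.382], 5]]'

```text
clock: 24.08
position: [620.0, -215.6, 76.3]
tool_rot: [0.965, 0.263, 0.001, 0.001]
contact_force: [-0.2, -0.3, 6.8]
width: 12.6
grip_force: 79.9
```

Converted, 0.2 mm is 0.0003, 0.21 rad is 0.1337.

Call:
nudge_tcp --ticks '[[[0, 0.0003, 0], [0, 0, 0.0637], 5], [[0, 0.0003, 0], [0, 0, 0.1337], 5], [[0, 0.0003, 0], [0, 0, 0.1337], 5], [[0, 0.0003, 0], [0, 0, 0.1337], 5]]'

```text
clock: 24.58
position: [620.2, -215.8, 76.3]
tool_rot: [0.987, 0.162, 0.001, 0.001]
contact_force: [0.1, 1.1, 7.2]
width: 12.7
grip_force: 79.9
```

```bash
python3 -c "
from h import *
o=arm.get_obs();print(o['moment'],o['contact_force'],o['position']);go(620,-216,76,.338)"
```

```text
[ 0.0154148   0.03544502 -0.04947502] [0.13170933 1.070384   7.17032774] [ 620.16344309 -215.81124317   76.3078676 ]
shift [-0.2  0.1  0.3] turn [ 0.002 -0.002 -0.012] q7 -1.17 yaw now 0.326
```

Converted, -130 mm is -0.1625, -120 mm is -0.15.

Call:
nudge_tcp --ticks '[[[0, 0, 0], [0, 0, 0], 40], [[0, 0, 0], [0, 0, 0], 40], [[0, 0, 0], [0, 0, 0], 40], [[0, 0, -0.0625], [0, 0, 0], 40], [[0, 0, -0.125], [0, 0, 0], 40], [[-0.0625, 0, -0.1625], [0, 0, 0], 40], [[-0.125, 0, -0.1625], [0, 0, 0], 40], [[-0.15, 0, -0.1625], [0, 0, 0], 40], [[-0.15, 0, -0.1625], [0, 0, 0], 40], [[-0.15, 0, -0.1625], [0, 0, 0], 40]]'

```text
clock: 25.82
position: [506.6, -253.0, 204.5]
tool_rot: [0.987, 0.163, 0.001, -0.0]
contact_force: [0.7, -0.5, 0.5]
width: 39.7
grip_force: 0.0
```

```bash
python3 - <<'E'
from h import *
v=view('wrist');save(v,'w10');np.save('w10.npy',v,allow_pickle=True)
E
```

```text
(no output)
```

View pics/w10.png

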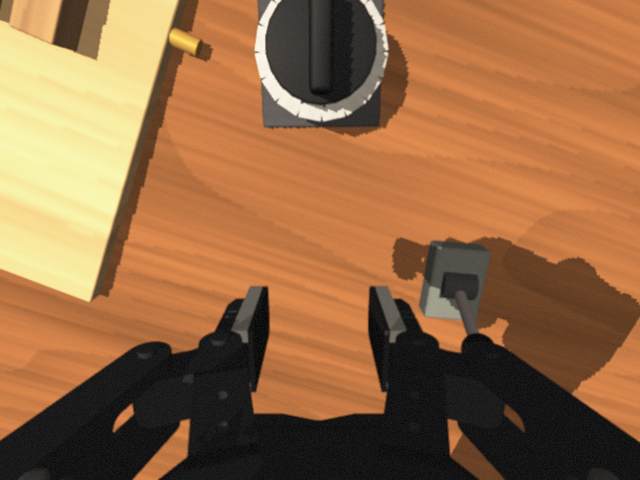

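The cap is seated with its wing along the housing axis, the near wing end at (320,90). Next, two views of the row and the cap to check positions and the cap's height.

```bash
python3 -c "
from h import *
go(560,-120,230,-.08)"
```

```text
shift [  93.3 -108.6  -25.3] turn [-0.001 -0.001  0.408] q7 -0.96 yaw now 0.328
```

Converted, -108 mm is -0.135, 93 mm is 0.1163, 0.408 rad is 0.2597.

Call:
nudge_tcp --ticks '[[[0.0388, -0.045, -0.0313], [0, 0, 0.0955], 40], [[0.0775, -0.09, -0.0313], [0, 0, 0.191], 40], [[0.1163, -0.135, -0.0313], [0, 0, 0.2597], 40], [[0.1163, -0.135, -0.0313], [0, 0, 0.2597], 40], [[0.1163, -0.135, -0.0313], [0, 0, 0.2597], 40], [[0.1163, -0.135, -0.0313], [0, 0, 0.2597], 40]]'

```text
clock: 26.62
position: [558.5, -123.5, 229.4]
tool_rot: [0.999, -0.042, -0.0, 0.0]
contact_force: [0.1, -0.6, 0.7]
width: 40.1
grip_force: 0.0
```

```bash
python3 -c "
from h import *
np.save('wa.npy',view('wrist'),allow_pickle=True)"
```

Call:
nudge_tcp --ticks '[[[0, 0.075, 0], [0, 0, 0], 40], [[0, 0.15, 0], [0, 0, 0], 40], [[0, 0.2, 0], [0, 0, 0], 40], [[0, 0.2, 0], [0, 0, 0], 40], [[0, 0.2, 0], [0, 0, 0], 40], [[0, 0.2, 0], [0, 0, 0], 40]]'

```text
clock: 27.42
position: [546.0, -279.9, 229.9]
tool_rot: [0.999, -0.04, 0.0, -0.0]
contact_force: [-0.8, -0.2, 1.3]
width: 39.7
grip_force: 0.0
```

```bash
python3 - <<'E'
from seg import *
np.save('wb.npy',view('wrist'),allow_pickle=True)
a=np.load('wa.npy',allow_pickle=True).item();b=np.load('wb.npy',allow_pickle=True).item()
for n,v in(('a',a),('b',b)):
    h=cv2.cvtColor(v['im'],cv2.COLOR_BGR2HSV).astype(int)
    for q in blobs(v,(h[...,0]<=17)&(h[...,1]>90)&(h[...,2]>190)&(h[...,1]<160),1000,8000):
        c,y,s=rect(v,q[3],48)
        if 25<s[0]<40: print(n,np.round(q[:3]),c,y,s)
cx=proj(a,[[620,-217.7,80]])[0].astype(int);cy=proj(b,[[620,-217.7,80]])[0].astype(int);print(cx,cy)
f=lambda v,c:cv2.resize((255*(v['im'][max(c[1]-65,0):,:][:130,max(c[0]-65,0):][:,:130]/255.)**.5).astype(np.uint8),(399,399),interpolation=cv2.INTER_CUBIC)
cv2.imwrite('pics/wab.png',np.hstack([f(a,cx),f(b,cy)]))
E
```

```text
a [  43.  172. 2674.] [609.0812  103.62705] -0.08055405 [np.float32(30.75165), np.float32(64.70922)]
a [ 116.  172. 2680.] [603.6518  41.5801] -0.08481301 [np.float32(30.96241), np.float32(64.43424)]
a [ 189.  171. 2701.] [599.1673   -20.081589] -0.079827 [np.float32(30.73378), np.float32(64.319084)]
b [  10.  177. 1474.] [596.811    -28.081844] -0.30575165 [np.float32(25.762005), np.float32(68.56268)]
[437 126] [223 127]
```

View pics/wab.png

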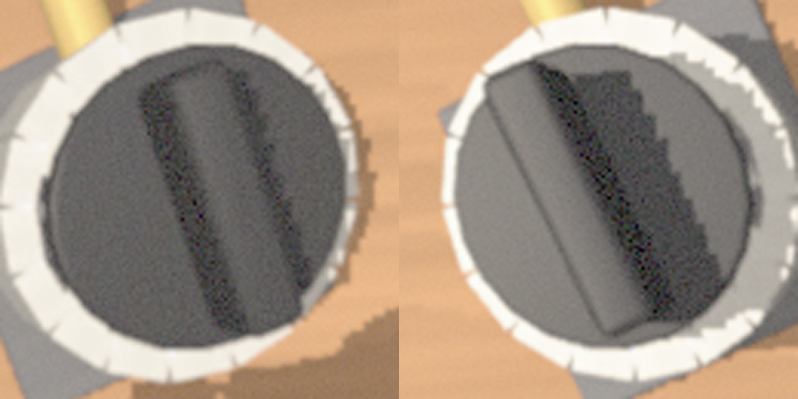

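```bash
python3 - <<'E'
from h import *
a=np.load('wa.npy',allow_pickle=True).item();b=np.load('wb.npy',allow_pickle=True).item()
print('wing',tri(a,(450.2,124.8),b,(213.7,125.8)),'disc',tri(a,(437.1,124.5),b,(223.5,125.5)))
print('wing yaw',[np.arctan2(*(e[0]-e[1])[[1,0]]) for e in (onplane(a,[(372+208/3.07,61+75/3.07),(372+271/3.07,61+318/3.07)],110),onplane(b,[(158+113/3.07,62+75/3.07),(158+230/3.07,62+318/3.07)],110))])
# valve: from w2, w7(base), w9
v2=np.load('w2.npy',allow_pickle=True).item();v6=np.load('w6.npy',allow_pickle=True).item();v9=np.load('w9.npy',allow_pickle=True).item()
for x,p,y,q in((v2,(594,282),v6,(586.5,262.5)),(v2,(594,282),v9,(12,333)),(v6,(586.5,262.5),v9,(12,333))): print('ball',tri(x,p,y,q))
# base corners top z=25 in w9: (62,262)?(152,250)...
print(onplane(v6,[(495,177),(555,163),(563,236),(503,249)],25).round(1))
E
```

```text
wing (array([ 621.15186673, -217.78389798,  108.27923358]), np.float64(0.08865414196345985)) disc (array([ 621.28705392, -217.58524741,   79.90219321]), np.float64(0.12615753398262938))
wing yaw [np.float64(0.26482616657363683), np.float64(0.3226911993989379)]
ball (array([ 455.57317342, -401.17915187,   89.314641  ]), np.float64(0.09251271216068023))
ball (array([ 453.94411769, -403.93762969,   85.15093666]), np.float64(0.8525542604962267))
ball (array([ 454.1974364 , -403.6730972 ,   85.35564273]), np.float64(0.6608184404346714))
[[ 507.4 -357.2   25. ]
 [ 519.2 -405.6   25. ]
 [ 456.5 -423.6   25. ]
 [ 444.4 -372.6   25. ]]
```

The cap reads 47 mm up and its wing is within 0.08 of the housing axis, so it is locked. The three blanks are within 2.5 mm of their pads and square. Now the valve.

```bash
python3 -c "
from h import *
go(410,-411.7,140,.26);go(410,-411.7,72,.26)"
```

```text
shift [-125.2  142.2   89.9] turn [-0.   -0.   -0.34] q7 -1.35 yaw now -0.08
shift [-125.2  142.2  157.9] turn [-0.   -0.   -0.34] q7 -1.35 yaw now -0.08
```

Converted, 158 mm is 0.1975, 142 mm is 0.1775, -0.34 rad is -0.2165.

Call:
nudge_tcp --ticks '[[[-0.0438, 0.05, 0.025], [0, 0, -0.1082], 0], [[-0.0875, 0.1, 0.05], [0, 0, -0.2165], 0], [[-0.125, 0.1438, 0.075], [0, 0, -0.2165], 0], [[-0.1563, 0.1775, 0.1], [0, 0, -0.2165], 0], [[-0.1563, 0.1775, 0.1125], [0, 0, -0.2165], 0], [[-0.1563, 0.1775, 0.15], [0, 0, -0.2165], 0], [[-0.1563, 0.1775, 0.1975], [0, 0, -0.2165], 0], [[-0.1563, 0.1775, 0.1975], [0, 0, -0.2165], 0], [[-0.1563, 0.1775, 0.1975], [0, 0, -0.2165], 0]]' --force 40

```text
clock: 28.6
position: [411.1, -412.6, 73.2]
tool_rot: [0.992, 0.129, 0.001, 0.001]
contact_force: [1.1, 0.0, 1.5]
width: -0.0
grip_force: 0.0
```

```bash
python3 - <<'E'
from h import *
go(496,-388,72,.26)
v=view('wrist');np.save('w11.npy',v,allow_pickle=True);t=view('top')
cv2.imwrite('pics/w11.png',v['im'])
E
```

```text
shift [88.3 -1.9  1.3] turn [ 0.002 -0.002 -0.   ] q7 -0.74 yaw now 0.26
```

View pics/w11.png

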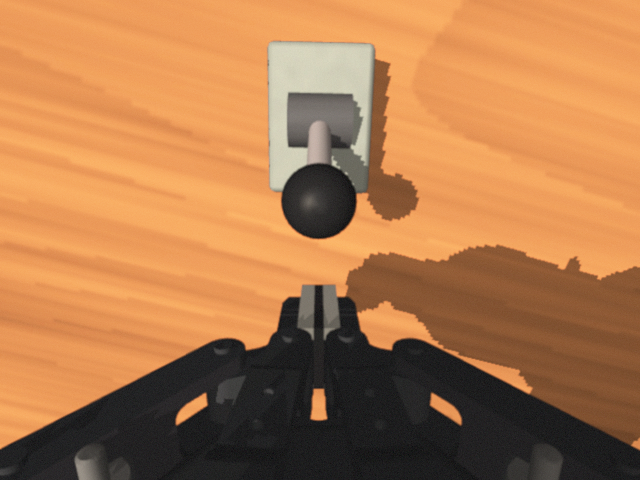

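The fingers sit squarely behind the ball, which is at (319,200) straight ahead of them. Pushing.

Converted, 77 mm is 0.0963, 65 mm is 0.0813.

Call:
nudge_tcp --ticks '[[[0.025, 0, 0], [0, 0, 0], 0], [[0.0438, 0, 0], [0, 0, 0], 0], [[0.0625, 0, 0], [0, 0, 0], 0], [[0.0813, 0, 0], [0, 0, 0], 0], [[0.0963, 0, 0], [0, 0, 0], 0], [[0.0963, 0, 0], [0, 0, 0], 0]]'

```text
clock: 29.45
position: [485.3, -392.1, 71.6]
tool_rot: [0.992, 0.13, 0.001, -0.0]
contact_force: [-0.4, 1.2, -0.2]
width: 0.1
grip_force: 0.0
```

Call:
nudge_tcp --ticks '[[[0.005, 0, 0], [0, 0, 0], 0], [[0.01, 0, 0], [0, 0, 0], 0], [[0.01, 0, 0], [0, 0, 0], 0]]'

```text
clock: 29.82
position: [490.8, -391.4, 71.6]
tool_rot: [0.992, 0.128, -0.001, -0.0]
contact_force: [-1.6, -0.4, -0.3]
width: -0.0
grip_force: 0.8
```

Call:
nudge_tcp --ticks '[[[0.005, 0, 0], [0, 0, 0], 0], [[0.005, 0, 0], [0, 0, 0], 0]]'

```text
clock: 30.08
position: [491.1, -391.4, 71.4]
tool_rot: [0.992, 0.128, -0.004, -0.001]
contact_force: [-8.6, -1.5, 2.8]
width: -0.1
grip_force: 4.1
```

Converted, -190 mm is -0.2375, -180 mm is -0.225, 0.34 rad is 0.2165.

Call:
nudge_tcp --ticks '[[[-0.0375, 0, 0], [0, 0, 0], 0], [[-0.1, 0, 0], [0, 0, 0], 0], [[-0.1, 0, -0.075], [0, 0, 0], 0], [[-0.1, 0, -0.15], [0, 0, 0], 0], [[-0.075, 0, -0.225], [0, 0, 0], 0], [[-0.05, -0.05, -0.2375], [0, 0, 0.0637], 0], [[0, -0.1, -0.2375], [0, 0, 0.1592], 0], [[0.05, -0.15, -0.2375], [0, 0, 0.2165], 0], [[0.075, -0.2, -0.2375], [0, 0, 0.2165], 0], [[0.075, -0.2, -0.2375], [0, 0, 0.2165], 0], [[0.075, -0.2, -0.2375], [0, 0, 0.2165], 0], [[0.075, -0.2, -0.2375], [0, 0, 0.2165], 0]]'

```text
clock: 31.58
position: [512.2, -221.8, 261.8]
tool_rot: [0.999, -0.042, 0.0, 0.0]
contact_force: [-0.6, -0.5, -0.0]
width: 0.3
grip_force: 0.0
```

```bash
python3 - <<'E'
from seg import *
v=view('wrist');print(arm.get_obs()['contact_force'],arm.get_obs()['width'])
h=cv2.cvtColor(v['im'],cv2.COLOR_BGR2HSV).astype(int)
for q in blobs(v,(h[...,0]<=17)&(h[...,1]>90)&(h[...,2]>190)&(h[...,1]<160),700,8000):
    c,y,s=rect(v,q[3],48)
    if 25<s[0]<40: print(np.round(q[:3]),c,y,s)
e=proj(v,[[514.5,-381,83],[620,-217.7,80],[482,-390,30]]).astype(int);print(e.tolist())
x,y=e[0]
t=view('top');p=proj(t,[[560,-150,40]])[0].astype(int)
cr=cv2.resize(t['im'][p[1]-75:p[1]+75,p[0]-130:p[0]+130],None,fx=1.9,fy=1.9)
w=cv2.resize(v['im'],(494,370));cv2.imwrite('pics/end.png',np.vstack([cr[:,:494],w])[:600])
E
```

```text
[ 0.00730898 -0.47454359  0.23019858] 0.02260917581555595
[  17.  128. 2251.] [603.68756   41.367805] -0.08437691 [np.float32(30.907862), np.float32(65.016335)]
[  82.  126. 2260.] [598.6385 -20.1643] -0.07945021 [np.float32(30.974451), np.float32(64.173874)]
[[503, 192], [299, 76], [486, 214]]
```

View pics/end.png

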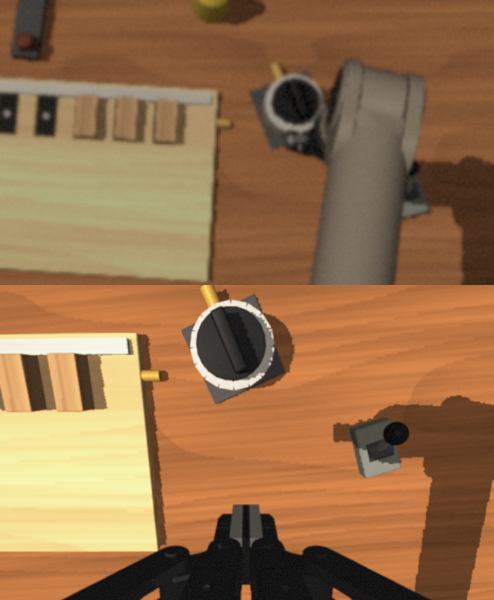

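The last picture shows the three blanks on pads 0 to 2 against the fence, the cap home, and the lever over with its ball at (513,192), against (503,192) expected. Handing in.

```bash
python3 -c "
from h import *
print(arm.sign_off())"
```

```text
the job is handed in; nothing more can be done
None
```

The job is handed in, with no verdict returned: three blanks are square on pads 0–2 at the fence, the cap is locked in its notch, the valve lever is fully over, and the glue bottle, mug and plane were not touched.

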